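# Index the carrier board and lock it

### The job

With a fingertip, push the carrier board along its rails until you feel it drop into the locating notches, then push the locking bolt fully home over the board's edge. The turned part must stay sitting in its ring on the board. Only push: lift nothing, and leave the things standing round the fixture where they are.

Things in the scene. Friction and masses are not known exactly. Their poses are not given: they have to be found in the camera images.
- rail_fixture: Fixed base plate 300 x 126 mm with two dark rails (tops at z = 24 mm) between side walls (inner faces y = +-56 mm) and end bars (inner faces x = +-144 mm), both 36 mm high. Origin: centre of its underside, on the bench. x runs along the rails, the way the board is pushed; y points to the side with the bolt (towards the robot). Notches, 20 mm long, 6 deep: inner tracks at x = 90 mm, outer at x = 0.
- carrier_board: Loose aluminium board 110 (x) x 108 x 10 mm, about 0.8 kg, on feet 8 mm high, 14 long. Origin: its centre, level with the feet's underside; axes as the fixture's. Front feet (x = 45 mm) run on the inner tracks, rear feet (x = -45 mm) on the outer. Origin 24 mm above the fixture's underside while sliding, 18 mm once dropped in. Some 10 N slides it; the notch walls then stop it.
- push_lip (a point): Centre of the rear face of the board's upright push lip, an 8 mm thick, 44 mm wide, 20 mm high flange on the board's rear edge; the face looks to the board's -x. The point is 28 mm above the board's origin, at half the lip's height; the board's top is 10 mm below it.
- seat (a point): Fixed point on the fixture (x = 45, y = 0, z = 18 mm in its frame) where the board's origin lies once all four feet have dropped into their notches together (3 mm play along x). The board starts 85 to 130 mm short of it.
- ring (a point): Centre of the low ring (52 mm inside diameter, 6 mm high) on the board, at board x = 15 mm, on the board's upper face, 18 mm above the board's origin.
- specimen: Dark turned part, flanged, 48 mm diameter and 24 mm high, standing loose in the ring on the board. Origin: centre of its underside.
- lock_bolt (a joint): Bolt sliding in the keeper on the fixture's +y side: 0 = drawn out, 0.026 m = fully home, its tip 14 mm over the board's edge. Moves to the fixture's -y, about 2 N friction, stays where left, hard stop at each end. Starts 0 to 5 mm in. It passes 2 mm above the board once that has dropped in; before, the board's edge blocks it.
- bolt_tab (a point): Centre of the outer face of the bolt's upright tab (22 mm wide, 7 thick, from 38 to 64 mm above the bench), at fixture x = 45 mm, z = 54 mm, y = 121 mm minus the joint value (95 mm when home); the face looks to the fixture's +y, push it to -y. The keeper in front of it reaches y = 86 mm and is 51 mm high.
- hex_bolt: Bystander: steel hex bolt 44 mm high standing on the bench on the fixture's +y side, nearer its start end. Origin: centre of its underside.
- stepped_pin: Bystander: slim stepped turned pin, 24 mm diameter, 62 mm high, standing on the bench behind the fixture (-y side). Origin: centre of its underside.
- test_disc: Bystander: flat steel test disc, 64 mm diameter, 10 mm thick, lying on the bench to the right of the fixture. Origin: centre of its underside.
Mind the look-alikes: they are no part of the job. What is shaped like the specimen but brown is not meant.

How it is judged:
By the outcome, as a careful person would: the job done as asked, in the order asked, and still so for the second after the job is handed in, with the robot touching nothing.
It also fails if it takes over 42 s, if anything falls off the work surface, if the arm or the gripper's body presses on something with over 40 N, if the wrist force passes 120 N, or if a joint passes its speed limit or range.

### The arm

A 6-joint arm with a two-finger parallel gripper is mounted at the origin on a cart in front of the work surface, level with it; the furniture and walls round the work are solid. World frame = base frame: x ahead of the robot, y to its left, z up, the work surface at z = 0. Lengths are in m, angles in rad, forces in N, time in s.
With the tool pointing down it reaches from about 0.325 to 0.9 m from the base axis. Payload 3.5 kg.
Tool frame: the origin (TCP) lies on the mounting face of the last link; the fingertips stand 173 mm ahead of it and the grasp point (between the pads) lies 155 mm ahead of it (arm.hold_point_z is the z of the grasp point in the tool frame, in m); z points along the fingers, y is the line along which they close (so a half turn about z gives the same grasp; the last joint's range is limited). The gripper opens to 85 mm and grips with 20 to 120 N. Pads are 22 mm wide; open, the fingers measure 114 mm over their backs; the gripper's body (76 mm by 85 mm) begins 54 mm behind the grasp point. The pads swing forward as they close: fully open they stand 13 mm farther back than shut.
Start: joints at [1.102, 0.276, -0.026, 1.268, 0, 1.467], TCP at [0.224, 0.584, 0.405] pointing down, gripper open.
Joint ranges: [-3.12, 3.12], [-0.85, 1.88], [-1.08, 1.24], [-1.95, 2.15], [-1.57, 1.53], [-3.14, 3.14]. Speed limits (rad/s): [2.57, 2.57, 3.14, 3.14, 3.14, 3.14].

### API

Orientations are given as a rotation vector (axis times angle).
In Python, from workcell import arm, eyes gives the robot as it stands. The module is installed in compiled form; this text tells all that it offers.
- The arm moves only by the tool move_arm, never from a script. Its argument "deltas" is a list that holds one entry, the list of rows, each a list of 7 numbers: the turn, a rotation vector about the tool's x, y, z each as a share of 90 degrees, from -1 to 1, then the shift along the tool's x, y, z each as a share of 0.25 m, from -1 to 1, then the opening, from 0 (shut) to 1 (fully open). In form: [[[wx, wy, wz, dx, dy, dz, gripper], ...]]. A call has exactly 5 rows; each row is the pose to reach, as a shift and turn from the pose commanded when the call began, along the tool's axes at that moment; what a row does not reach only later rows make up. A row lasts 1/10 s, in which the tool goes at most 50 mm and 8.59 degrees, less where a joint would pass 70% of its speed; a pose out of reach is approached as far as the arm can. A call with a number of a shift or a turn outside -1 to 1 is refused whole. A call with a gripper value outside its range is refused whole. The fingers move at their own pace and stop on an object; the grip force is fixed at half the most. Time passes only in rows, so rows that repeat a pose let the fingers close, or fill a call up. It gives the time, the measured TCP pose, the force, the opening and the grip force at its end, in the units of the state.
- arm.sense(): the state, without advancing time (a new reading comes with each control period).
- eyes.read_camera(name): name is "scene" or "top" or "wrist"; returns (picture, depth): 400x640x3 uint8, red, green, blue; 400x640 float32, m along the optical axis (not along the pixel's ray), 0 where there is no reading.
- eyes.get_calibration(name): a dict with "K" (3x3 intrinsics, pixels), "xyz" and "attitude" of the camera in the world. Camera axes: x right, y down, z forward; pixel columns grow to the right and rows downward; lengths in m; the calibration is good to about 2 mm. A picture is of the moment at which its call begins: read the wrist's pose just before it. get_calibration takes no time and is no camera call; for the wrist camera it gives the pose at the moment of the call.
- arm.finish_job(): hands the job in; it is judged then, once.
The state is a dict: "clock": time; "qpos": joint angles; "qvel": joint speeds; "tau": joint torques, N m; "tool_pos": TCP position; "tcp_rot": TCP orientation; "wrist_force": force on the tool from outside, world axes, zero at the start; "torque": the same for the moment, N m; "gripper_width": finger opening in m; "grip_force": force on a finger pad.
Only numpy, scipy, OpenCV 4.12 (cv2) and the standard library are available. Lean on these libraries where they do the work, as an engineer would, in place of code of your own. Each camera call takes 0.05 s, during which the arm holds its last target. There are 200 camera calls.

## Working session

There is one attempt and no reset: what is moved stays moved. The work goes in short steps, Python scripts to look and compute and a tool call to move; the robot and the scene stay as the last step left them, time stands still between calls to the robot, and variables do not carry over. Pictures are saved under pics/ and viewed, at most 12 in all, crops included, and the job is handed in when it is done.

Besides the shell and the picture viewer there is one more tool, called after "Request:" as a command line: name --argument value ..., lists and objects as JSON in quotes. move_arm: Moves the arm, as the interface text tells. Its arguments: {"type":"object","properties":{"deltas":{"type":"array"}},"required":["deltas"]}

```bash
mkdir -p pics
cat > h.py <<'E'
import numpy as np, cv2
from scipy.spatial.transform import Rotation as R
from workcell import arm, eyes
def cam(n):
    c=eyes.get_calibration(n); im,d=eyes.read_camera(n)
    a=np.array(c["attitude"],float); Rm=a if a.shape==(3,3) else R.from_rotvec(a).as_matrix()
    return im,d,np.array(c["K"]),np.array(c["xyz"]),Rm
def ray(px,K,p,Rm,z):
    v=Rm@np.linalg.solve(K,[px[0],px[1],1.]); return p+v*(z-p[2])/v[2]
def cloud(d,K,p,Rm):
    v,u=np.mgrid[:d.shape[0],:d.shape[1]]
    P=np.stack([(u-K[0,2])/K[0,0]*d,(v-K[1,2])/K[1,1]*d,d],-1)
    return P@Rm.T+p
E
python3 - <<'E'
from h import *
for n in("scene","top"):
    im,d,K,p,Rm=cam(n); np.savez(f"{n}.npz",im=im,d=d,K=K,p=p,R=Rm)
    cv2.imwrite(f"pics/{n}0.png",im[:,:,::-1]); print(n,K.tolist(),p,Rm.tolist(),eyes.get_calibration(n)["attitude"])
s=arm.sense(); print(s)
E
```

```text
scene [[416.4958403613962, 0.0, 314.1694145293859], [0.0, 416.4958403613962, 206.4181177728485], [0.0, 0.0, 1.0]] [-0.06409283  0.47008812  0.57464073] [[-0.444733594213877, -0.5307806781731995, 0.721445702638532], [-0.895565827452251, 0.2516672259492286, -0.36691341769249186], [0.013186314017635814, -0.8092808406610269, -0.5872739071860846]] [-1.29542443  2.07405987 -1.06823326]
top [[418.1729780864245, 0.0, 319.7307475489896], [0.0, 418.1729780864245, 197.3610794455294], [0.0, 0.0, 1.0]] [0.37487466 0.15166334 1.03836149] [[-0.018414356212817312, -0.9788724812266143, 0.20364080382506752], [-0.9998046618581831, 0.01656530119698138, -0.010780951854926474], [0.007179805840858894, -0.20379954929662, -0.9789863094520692]] [-2.09857103  2.13599811 -0.22758257]
{'clock': 0.1, 'qpos': array([ 1.10161682e+00,  2.77088467e-01, -2.77398811e-02,  1.26798337e+00,
       -2.83685529e-05,  1.46735170e+00]), 'qvel': array([ 2.23696752e-03, -9.74496021e-04,  3.55279479e-03,  4.78822188e-05,
       -1.37586296e-03, -5.92152588e-04]), 'tau': array([ 5.24301959e-04, -4.46709466e+01,  2.96128678e+01,  8.46155221e-03,
       -8.31264947e-05,  2.54464013e-06]), 'tool_pos': array([0.22340212, 0.58333553, 0.40365339]), 'tcp_rot': array([-5.71199577e-01, -3.08867628e+00,  3.04894930e-03]), 'wrist_force': array([0.91448258, 1.085822  , 0.36778825]), 'torque': array([ 0.01127963, -0.01457408,  0.00671531]), 'grip_force': 0.0, 'gripper_width': 0.08525239864751002}
```

View pics/scene0.png

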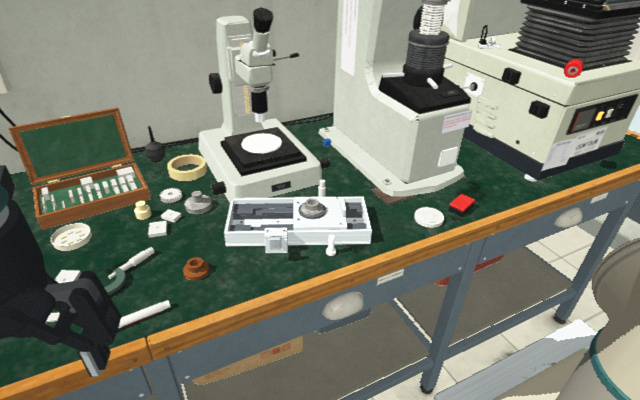

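View pics/top0.png

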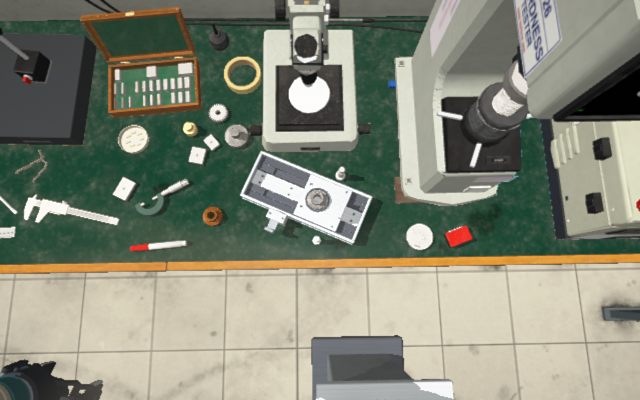

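The scene view shows the fixture at about (298,220), with the board to the right around the specimen (312,207). The keeper and bolt tab are at (276,238), the hex bolt at (331,245), the pin at (322,188) and the disc at (429,217). In the top view the fixture is at (305,197), the grey specimen in its ring at (317,200), the brown look-alike at (212,215) and another grey flanged part at (237,135). The one on the board is meant. The bolt is at (272,222), so the fixture's +x points to the image's left.

Run:
```python
from h import *
T=np.load("top.npz"); im=T["im"]
cv2.imwrite("pics/c1.png",cv2.resize(im[140:260,225:385],None,fx=5,fy=5,interpolation=cv2.INTER_CUBIC)[:,:,::-1])
for n in("top","scene"):
    T=np.load(n+".npz"); im,d=T["im"],T["d"]
    P=cloud(d,T["K"],T["p"],T["R"])
    ok=(d>0)&(P[...,0]>.2)&(P[...,0]<.6)&(P[...,1]>-.1)&(P[...,1]<.4)
    print(n,"bench z",np.median(P[ok&(P[...,2]<.01)][:,2]))
    # walls: white, z 30..40
    hsv=cv2.cvtColor(im,cv2.COLOR_RGB2HSV)
    m=ok&(P[...,2]>.028)&(P[...,2]<.043)
    m=m.astype(np.uint8); k,l,st,c=cv2.connectedComponentsWithStats(m,connectivity=8)
    for i in range(1,k):
        if st[i,4]>150:
            q=P[l==i]; r=cv2.minAreaRect(q[:,:2].astype(np.float32)); print(st[i],r,np.median(q[:,2])); print(cv2.boxPoints(r))
```

```text
top bench z -0.0009431098380469072
[240 190 132  54 983] ((0.57070392370224, 0.18002179265022278), (0.3114798069000244, 0.1268032193183899), 73.76815795898438) 0.039106902418455936
[[0.46629643 0.04821225]
 [0.5880451  0.0127676 ]
 [0.6751114  0.31183136]
 [0.5533627  0.34727597]]
scene bench z -0.016411435500096716
[ 281  197   91   47 1393] ((0.5554594397544861, 0.12922820448875427), (0.20326651632785797, 0.12722428143024445), 74.28606414794922) 0.03789633288006977
[[0.46669894 0.04862176]
 [0.58916837 0.01416503]
 [0.64421993 0.20983465]
 [0.5217505  0.24429138]]
[225 230  40   7 207] ((0.5789273381233215, 0.3003193736076355), (0.07913146913051605, 0.010149621404707432), 63.13576889038086) 0.0346140260094826
[[0.5565213  0.2673168 ]
 [0.5655756  0.2627304 ]
 [0.6013334  0.33332196]
 [0.5922791  0.33790836]]
```

View pics/c1.png

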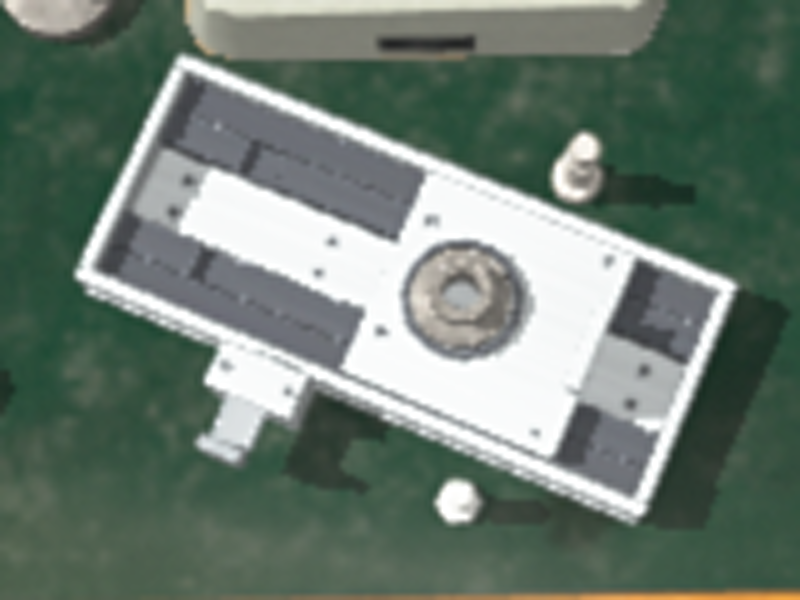

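The crop confirms the layout, with the board at the start end. Wall corners in the crop are TL (183,57), TR (735,287), BR (638,520) and BL (80,275). The board's rear edge runs from (632,262) to (555,455), the bolt tab is at (220,447) and the hex bolt at (460,500).

Run:
```python
from h import *
T=np.load("top.npz"); K,p,Rm=T["K"],T["p"],T["R"]
f=lambda c,z: ray((c[0]/5+225-.4,c[1]/5+140-.4),K,p,Rm,z)
C=[f(c,.036) for c in[(183,57),(735,287),(638,520),(83,272)]]
O=np.mean(C,0); ex=(C[0]-C[1])+(C[3]-C[2]); ex/=np.linalg.norm(ex); ey=np.array([-ex[1],ex[0],0])
print("corners",np.round(C,4),"sizes",[np.linalg.norm(C[i]-C[i-1]) for i in range(4)])
print("O",O,"yaw",np.degrees(np.arctan2(ex[1],ex[0])))
fx=lambda P:np.round([(P-O)@ex,(P-O)@ey],4)
for n,c,z in[("rearA",(632,262),.042),("rearB",(555,455),.042),("tabtop",(220,447),.064),("hex",(460,500),.044),("pin",(588,145),.062),("spec",(462,292),.066),("frontA",(425,172),.042),("frontB",(345,370),.042)]:
    P=f(c,z); print(n,P.round(4),fx(P))
s=arm.sense(); M=R.from_rotvec(s["tcp_rot"]).as_matrix(); print("tool axes (cols)",M.round(3), "yaw x",np.degrees(np.arctan2(M[1,0],M[0,0])))
c=eyes.get_calibration("wrist"); Rw=R.from_rotvec(c["attitude"]).as_matrix() if np.shape(c["attitude"])==(3,) else c["attitude"]
print("wristcam in tool",M.T@(np.array(c["xyz"])-s["tool_pos"]),(M.T@Rw).round(3),c["K"])
Q=cloud(T["d"],K,p,Rm); m=(Q[...,2]>.08)&(Q[...,0]<.75)&(Q[...,0]>.3)&(abs(Q[...,1]-.1)<.4)&(T["d"]>0)
for a in np.arange(-.3,.5,.05):
    q=Q[m&(Q[...,1]>a)&(Q[...,1]<a+.05)]
    if len(q): print(round(a,2),"min x",q[:,0].min().round(3),"maxz",q[:,2].max().round(3))
```

```text
corners [[0.7044 0.285  0.036 ]
 [0.5821 0.0135 0.036 ]
 [0.469  0.065  0.036 ]
 [0.595  0.3328 0.036 ]] sizes [np.float64(0.11935633006646859), np.float64(0.29774378444198035), np.float64(0.12431048170278997), np.float64(0.29600508842321405)]
O [0.58763682 0.17404941 0.036     ] yaw 65.27573414048194
rearA [0.5942 0.0641 0.042 ] [-0.0971 -0.052 ]
rearB [0.5002 0.1042 0.042 ] [-0.1     0.0502]
tabtop [0.5039 0.262  0.064 ] [0.0449 0.1128]
hex [0.4792 0.15   0.044 ] [-0.0671  0.0884]
pin [0.6481 0.0852 0.062 ] [-0.0554 -0.0921]
spec [0.5757 0.1475 0.066 ] [-0.0291 -0.0003]
frontA [0.6413 0.1645 0.042 ] [ 0.0138 -0.0527]
frontB [0.5432 0.2045 0.042 ] [0.009  0.0531]
tool axes (cols) [[-0.934  0.358 -0.001]
 [ 0.358  0.934 -0.002]
 [ 0.    -0.002 -1.   ]] yaw x 159.04492659179775
wristcam in tool [0.0745801  0.00105842 0.03098684] [[-0.    -0.956 -0.294]
 [ 1.    -0.    -0.   ]
 [ 0.    -0.294  0.956]] [[335.73296995   0.         321.24920094]
 [  0.         335.73296995 196.29656961]
 [  0.           0.           1.        ]]
-0.3 min x 0.586 maxz 0.272
-0.25 min x 0.556 maxz 0.616
-0.2 min x 0.556 maxz 0.684
-0.15 min x 0.555 maxz 0.754
-0.1 min x 0.573 maxz 0.752
```

```bash
cat >> h.py <<'E'
O=np.array([.5876,.1740,0]); YAW=65.3
def F(x,y,z):  # fixture -> world
    a=np.radians(YAW); return O+[x*np.cos(a)-y*np.sin(a),x*np.sin(a)+y*np.cos(a),z]
def go(x,y,z,yaw):  # TCP target in fixture frame, tool x yaw (deg, world)
    s=arm.sense(); M=R.from_rotvec(s["tcp_rot"])
    a=np.radians(yaw); T=R.from_matrix(np.array([[np.cos(a),np.sin(a),0],[np.sin(a),-np.cos(a),0],[0,0,-1]]))
    print("share turn",(( M.inv()*T).as_rotvec()/(np.pi/2)).round(3),"shift",(M.inv().apply(F(x,y,z)-s["tool_pos"])/.25).round(3),"at",s["tool_pos"].round(4),"F",s["wrist_force"].round(1),"t",s["clock"])
E
python3 -c "
from h import *
go(.03,0,.38,65.3)"
```

```text
share turn [-1.000e-03  1.000e-03  1.042e+00] shift [-1.954 -0.888  0.096] at [0.2234 0.5833 0.4037] F [0.9 1.1 0.4] t 0.1
```

Request:
move_arm --deltas '[[[0,0,0.08,-0.16,-0.07,0,0],[0,0,0.17,-0.34,-0.15,0,0],[0,0,0.26,-0.52,-0.23,0,0],[0,0,0.35,-0.7,-0.31,0,0],[0,0,0.44,-0.88,-0.4,0,0]]]'

```text
clock: 0.6
tool_pos: [0.394, 0.4103, 0.4043]
tcp_rot: [-1.591, -2.709, 0.001]
wrist_force: [0.7, -0.2, -0.2]
gripper_width: 0.0121
grip_force: 0.0
```

```bash
python3 -c "
from h import *
go(.03,0,.38,65.3)"
```

```text
share turn [-0.     0.     0.598] shift [-1.132  0.313  0.097] at [0.394  0.4103 0.4043] F [ 0.7 -0.2 -0.2] t 0.6
```

Request:
move_arm --deltas '[[[0,0,0.09,-0.18,0.05,0.02,0],[0,0,0.18,-0.36,0.1,0.04,0],[0,0,0.27,-0.54,0.15,0.06,0],[0,0,0.36,-0.72,0.2,0.08,0],[0,0,0.45,-0.9,0.25,0.1,0]]]'

```text
clock: 1.1
tool_pos: [0.5589, 0.2449, 0.379]
tcp_rot: [-2.431, -1.99, 0.001]
wrist_force: [-0.3, 1.1, 0.2]
gripper_width: 0.0004
grip_force: 0.0
```

```bash
python3 -c "
from h import *
go(.03,0,.38,65.3)"
```

```text
share turn [-0.     0.     0.148] shift [-0.139  0.196 -0.004] at [0.5589 0.2449 0.379 ] F [-0.3  1.1  0.2] t 1.1
```

Request:
move_arm --deltas '[[[0,0,0.08,-0.07,0.1,0,0],[0,0,0.15,-0.14,0.2,0,0],[0,0,0.15,-0.14,0.2,0,0],[0,0,0.15,-0.14,0.2,0,0],[0,0,0.15,-0.14,0.2,0,0]]]'

```text
clock: 1.6
tool_pos: [0.5997, 0.2031, 0.3793]
tcp_rot: [-2.641, -1.699, 0.002]
wrist_force: [-0.3, -1.0, 0.1]
gripper_width: -0.0001
grip_force: 0.0
```

Run:
```python
from h import *
go(.03,0,.38,65.3)
im,d,K,p,Rm=cam("wrist"); np.savez("w1.npz",im=im,d=d,K=K,p=p,R=Rm)
cv2.imwrite("pics/w1.png",im[:,:,::-1])
```

```text
share turn [-0.001  0.     0.002] shift [-0.006  0.004 -0.003] at [0.5997 0.2031 0.3793] F [-0.3 -1.   0.1] t 1.6
```

View pics/w1.png

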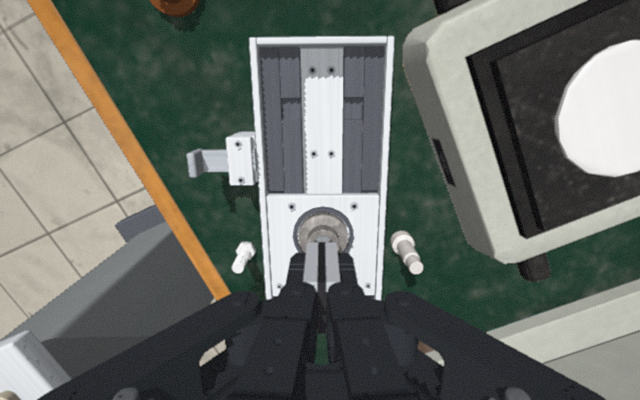

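The wrist view shows the fixture upright in the image, its front corners at (250,38) and (393,38). The board's front edge is at row 194, the bolt tab at (192,164), the hex bolt at (242,257) and the pin at (406,252). The lip is hidden behind the fingers.

Run:
```python
from h import *
W=np.load("w1.npz"); K,p,Rm=W["K"],W["p"],W["R"]; im=W["im"]
g=im.min(2).astype(int)
def rel(P): 
    a=np.radians(YAW); c,s=np.cos(a),np.sin(a); q=P-O; return np.round([q[0]*c+q[1]*s,-q[0]*s+q[1]*c],4)
L=[];Rr=[]
for r in (60,90,110,200,220):
    w=np.where(g[r,240:400]>130)[0]+240; a,b=w.min()-.5,w.max()+.5
    L.append(ray((a,r),K,p,Rm,.036)); Rr.append(ray((b,r),K,p,Rm,.036)); print(r,a,b,rel(L[-1]),rel(Rr[-1]))
for A in(L,Rr):
    A=np.array(A); v=A[0]-A[-1]; print("yaw",np.degrees(np.arctan2(v[1],v[0])))
for c in(270,300,320,350,380):
    w=np.where(g[20:60,c]>130)[0]+20; e=w.min()-.5; print("front bar",c,e,rel(ray((c,e),K,p,Rm,.036)))
print("board front",rel(ray((290,194),K,p,Rm,.042)),rel(ray((360,194),K,p,Rm,.042)))
cv2.imwrite("pics/w1c.png",cv2.resize(im[120:300,170:300],None,fx=4,fy=3.3,interpolation=cv2.INTER_CUBIC)[:,:,::-1])
print("tab outer",rel(ray((187,152),K,p,Rm,.064)),rel(ray((187,177),K,p,Rm,.064)))
s=arm.sense(); print("tool",rel(s["tool_pos"]))
```

```text
60 249.5 392.5 [0.1344 0.0636] [ 0.1349 -0.0601]
90 251.5 391.5 [0.1097 0.0633] [ 0.1101 -0.0608]
110 253.5 390.5 [0.0925 0.0625] [ 0.0929 -0.0611]
200 258.5 385.5 [0.0073 0.0624] [ 0.0077 -0.0617]
220 260.5 384.5 [-0.0136  0.0614] [-0.0132 -0.0619]
yaw 66.13396917270316
yaw 66.00464960399856
front bar 270 36.5 [0.153  0.0451]
front bar 300 36.5 [0.1531 0.0196]
front bar 320 35.5 [0.154  0.0026]
front bar 350 35.5 [ 0.1541 -0.0228]
front bar 380 35.5 [ 0.1541 -0.0482]
board front [0.0153 0.0309] [ 0.0156 -0.0358]
tab outer [0.0589 0.1156] [0.037  0.1181]
tool [0.0317 0.0014]
```

View pics/w1c.png

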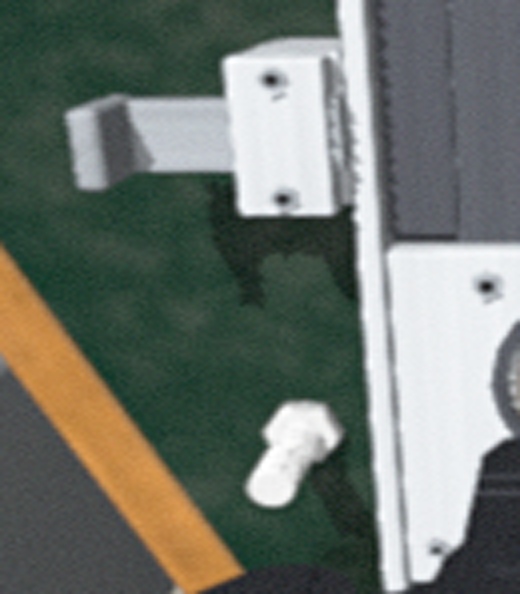

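```bash
sed -i 's/^O=.*/O=np.array([.5886,.1763,0]); YAW=66.0/' h.py; python3 -c "
from h import *
go(-.126,0,.30,66.0)"
```

```text
share turn [-0.001  0.    -0.005] shift [-0.621  0.009  0.318] at [0.5996 0.2034 0.3795] F [-0.5 -0.1 -0.3] t 1.65
```

Request:
move_arm --deltas '[[[0,0,0,-0.16,0,0,0],[0,0,-0.005,-0.32,0.01,0.05,0],[0,0,-0.005,-0.48,0.01,0.12,0],[0,0,-0.005,-0.62,0.01,0.22,0],[0,0,-0.005,-0.62,0.01,0.32,0]]]'

```text
clock: 2.15
tool_pos: [0.5359, 0.059, 0.2994]
tcp_rot: [2.637, 1.706, -0.002]
wrist_force: [0.7, 0.6, 0.5]
gripper_width: 0.0001
grip_force: 0.0
```

```bash
python3 -c "
from h import *
go(-.126,0,.22,66.0)"
```

```text
share turn [-0.     0.001 -0.002] shift [0.011 0.002 0.317] at [0.5359 0.059  0.2994] F [0.7 0.6 0.5] t 2.15
```

Request:
move_arm --deltas '[[[0,0,0,0,0,0.1,0],[0,0,0,0,0,0.2,0],[0,0,0,0,0,0.2,0],[0,0,0,0,0,0.2,0],[0,0,0,0,0,0.2,0]]]'

```text
clock: 2.65
tool_pos: [0.539, 0.0611, 0.2513]
tcp_rot: [2.634, 1.709, 0.004]
wrist_force: [0.5, 0.3, -0.2]
gripper_width: -0.0001
grip_force: 0.0
```

Run:
```python
from h import *
go(-.126,0,.22,66.0)
im,d,K,p,Rm=cam("scene"); a=cv2.resize(im[170:260,280:400],None,fx=5,fy=5,interpolation=cv2.INTER_CUBIC)
# project expected points: tip, lip top corners
def pj(P): q=Rm.T@(P-p); q=K@q; return (q[:2]/q[2]).round(1)
s=arm.sense(); t=s["tool_pos"]-[0,0,.173]
for n,P in[("tip",t),("lipTopL",F(-.098,.022,.062)),("lipTopR",F(-.098,-.022,.062)),("wallcorner",F(-.15,.063,.036))]: 
    q=pj(P); print(n,q,((q-[280,170])*5).round())
cv2.imwrite("pics/s1.png",a[:,:,::-1])
```

```text
share turn [ 0.002 -0.001 -0.001] shift [-0.003 -0.006  0.125] at [0.539  0.0611 0.2513] F [ 0.5  0.3 -0.2] t 2.65
tip [357.6 196.2] [388. 131.]
lipTopL [345.4 209.3] [327. 197.]
lipTopR [343.3 197.3] [317. 137.]
wallcorner [372.1 231.1] [461. 306.]
```

View pics/s1.png

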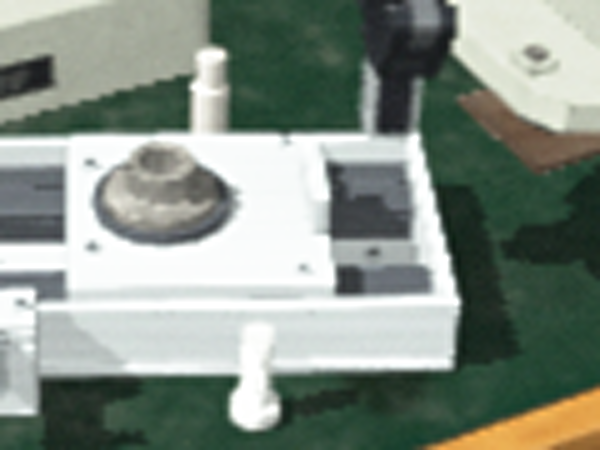

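The tip is at (393,133) and the lip's top edge runs from (315,140) to (325,200), both within a few pixels of where I predicted. The tip is behind the lip, so I descend.

Request:
move_arm --deltas '[[[0,0,0,0,0,0.06,0],[0,0,0,0,0,0.12,0],[0,0,0,0,0,0.13,0],[0,0,0,0,0,0.13,0],[0,0,0,0,0,0.13,0]]]'

```text
clock: 3.2
tool_pos: [0.5389, 0.0607, 0.2183]
tcp_rot: [2.635, 1.708, 0.003]
wrist_force: [0.5, -0.8, 0.7]
gripper_width: -0.0002
grip_force: 0.0
```

```bash
python3 -c "
from h import *
go(-.02,0,.218,66.0)"
```

```text
share turn [ 0.001 -0.    -0.001] shift [ 0.423 -0.007  0.002] at [0.5389 0.0607 0.2183] F [ 0.5 -0.8  0.7] t 3.2
```

Request:
move_arm --deltas '[[[0,0,0,0.02,0,0,0],[0,0,0,0.04,-0.005,0,0],[0,0,0,0.06,-0.005,0,0],[0,0,0,0.08,-0.005,0,0],[0,0,0,0.1,-0.005,0,0]]]'

```text
clock: 3.7
tool_pos: [0.5467, 0.0828, 0.2177]
tcp_rot: [2.633, 1.704, -0.01]
wrist_force: [-3.8, -8.7, 5.7]
gripper_width: -0.0001
grip_force: 4.9
```

```bash
python3 -c "
from h import *
go(-.02,0,.218,66.0)"
```

```text
share turn [ 0.001  0.005 -0.002] shift [ 0.33  -0.    -0.004] at [0.5467 0.0828 0.2177] F [-3.8 -8.7  5.7] t 3.7
```

Request:
move_arm --deltas '[[[0,0,0,0.025,0,0,0],[0,0,0,0.05,0,0,0],[0,0,0,0.075,0,0,0],[0,0,0,0.1,0,0,0],[0,0,0,0.12,0,0,0]]]'

```text
clock: 4.2
tool_pos: [0.559, 0.1101, 0.2177]
tcp_rot: [2.633, 1.704, -0.009]
wrist_force: [-2.9, -8.5, 7.7]
gripper_width: 0.0005
grip_force: 5.1
```

Run:
```python
from h import *
go(-.02,0,.218,66.0)
im,d,K,p,Rm=cam("scene"); a=cv2.resize(im[170:260,240:380],None,fx=5,fy=5,interpolation=cv2.INTER_CUBIC)
cv2.imwrite("pics/s2.png",a[:,:,::-1])
def pj(P): q=Rm.T@(P-p); q=K@q; return (q[:2]/q[2]).round(1)
for b in(-.03,-.02,-.01,0): print(b,((pj(F(b+.055,.054,.042))-[240,170])*5).round(),((pj(F(b+.055,-.054,.042))-[240,170])*5).round())
```

```text
share turn [ 0.001  0.005 -0.002] shift [ 0.21  -0.    -0.003] at [0.559  0.1101 0.2177] F [-2.9 -8.5  7.7] t 4.2
-0.03 [231. 287.] [234. 136.]
-0.02 [207. 288.] [212. 137.]
-0.01 [182. 288.] [189. 137.]
0 [157. 288.] [167. 137.]
```

View pics/s2.png

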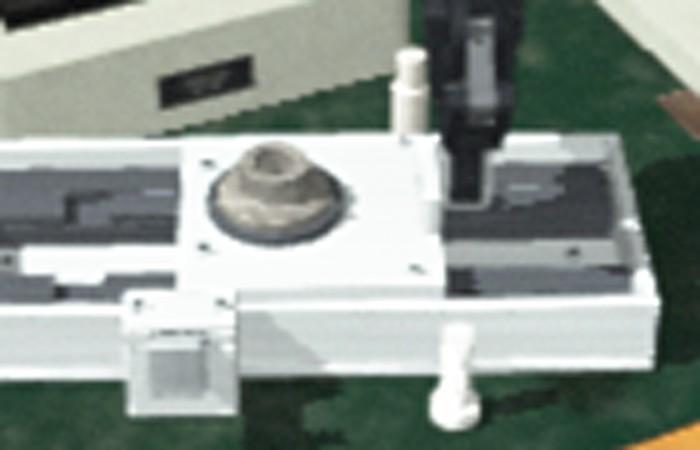

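The board has slid as planned. Its front edge is at column 181, so its origin is near fixture x = -8 mm with about 53 mm to go. The specimen sits in its ring at (275,195).

Request:
move_arm --deltas '[[[0,0,0,0.03,0,0,0],[0,0,0,0.06,0,0,0],[0,0,0,0.09,0,0,0],[0,0,0,0.12,0,0,0],[0,0,0,0.14,0,0,0]]]'

```text
clock: 4.75
tool_pos: [0.5733, 0.1421, 0.2176]
tcp_rot: [2.633, 1.704, -0.009]
wrist_force: [-4.8, -9.2, 6.8]
gripper_width: 0.0001
grip_force: 5.1
```

```bash
python3 -c "
from h import *
go(-.02,0,.218,66.0)"
```

```text
share turn [ 0.001  0.005 -0.002] shift [ 0.07   0.    -0.002] at [0.5733 0.1421 0.2176] F [-4.8 -9.2  6.8] t 4.75
```

Request:
move_arm --deltas '[[[0,0,0,0.01,0,0,0],[0,0,0,0.02,0,0,0],[0,0,0,0.03,0,0,0],[0,0,0,0.04,0,0,0],[0,0,0,0.045,0,0,0]]]'

```text
clock: 5.25
tool_pos: [0.5777, 0.1521, 0.2176]
tcp_rot: [2.633, 1.704, -0.01]
wrist_force: [-3.5, -9.0, 7.5]
gripper_width: 0.0002
grip_force: 5.1
```

Request:
move_arm --deltas '[[[0,0,0,0.004,0,0,0],[0,0,0,0.008,0,0,0],[0,0,0,0.012,0,0,0],[0,0,0,0.016,0,0,0],[0,0,0,0.02,0,0,0]]]'

```text
clock: 5.75
tool_pos: [0.5796, 0.1571, 0.217]
tcp_rot: [2.635, 1.706, -0.008]
wrist_force: [-4.0, -8.1, 5.0]
gripper_width: -0.0004
grip_force: 4.4
```

Request:
move_arm --deltas '[[[0,0,0,0.003,0,0,0],[0,0,0,0.006,0,0,0],[0,0,0,0.009,0,0,0],[0,0,0,0.012,0,0,0],[0,0,0,0.012,0,0,0]]]'

```text
clock: 6.25
tool_pos: [0.5808, 0.1597, 0.217]
tcp_rot: [2.634, 1.705, -0.009]
wrist_force: [-3.2, -7.1, 3.6]
gripper_width: 0.0001
grip_force: 4.0
```

Request:
move_arm --deltas '[[[0,0,0,0.003,0,0,0],[0,0,0,0.006,0,0,0],[0,0,0,0.009,0,0,0],[0,0,0,0.012,0,0,0],[0,0,0,0.012,0,0,0]]]'

```text
clock: 6.75
tool_pos: [0.5816, 0.1615, 0.2171]
tcp_rot: [2.633, 1.703, -0.014]
wrist_force: [-4.7, -11.2, 5.8]
gripper_width: -0.0004
grip_force: 6.0
```

Run:
```python
from h import *
go(-.02,0,.218,66.0)
im,d,K,p,Rm=cam("scene"); a=cv2.resize(im[170:260,220:360],None,fx=5,fy=5,interpolation=cv2.INTER_CUBIC)
cv2.imwrite("pics/s3.png",a[:,:,::-1])
def pj(P): q=Rm.T@(P-p); q=K@q; return (q[:2]/q[2]).round(1)
for b in(.04,.045):
  for h in(0,.006): print(b,h,[((pj(P)-[220,170])*5).round() for P in(F(b+.055,.054,.042-h),F(b+.055,-.054,.042-h),F(b-.055,.054,.042-h))])
```

```text
share turn [ 0.     0.007 -0.002] shift [-0.015  0.002 -0.004] at [0.5816 0.1615 0.2171] F [ -4.7 -11.2   5.8] t 6.75
0.04 0 [array([158., 290.]), array([177., 138.]), array([429., 286.])]
0.04 0.006 [array([159., 302.]), array([178., 149.]), array([429., 297.])]
0.045 0 [array([145., 290.]), array([166., 138.]), array([417., 286.])]
0.045 0.006 [array([147., 302.]), array([167., 149.]), array([417., 298.])]
```

View pics/s3.png

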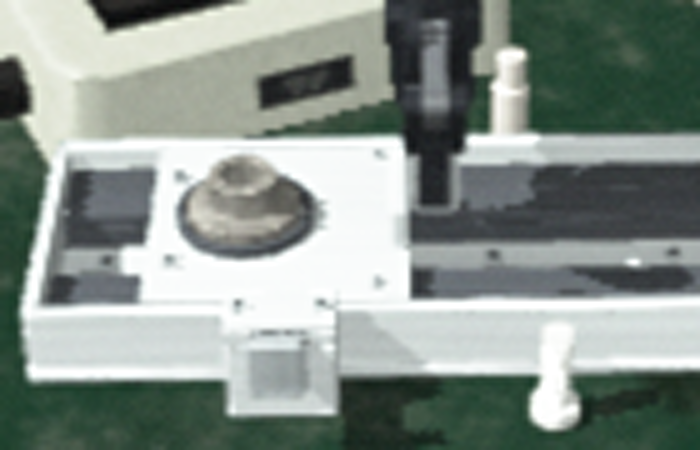

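The board's front edge now runs from (143,300) to (158,150). That matches the dropped height at x = 45 mm, where I expected rows 302 and 149. I'll give a slight extra push to feel for the notch wall.

Request:
move_arm --deltas '[[[0,0,0,0.004,0,0,0],[0,0,0,0.008,0,0,0],[0,0,0,0.012,0,0,0],[0,0,0,0.012,0,0,0],[0,0,0,0.012,0,0,0]]]'

```text
clock: 7.3
tool_pos: [0.582, 0.1627, 0.217]
tcp_rot: [2.631, 1.7, -0.021]
wrist_force: [-7.4, -18.2, 10.1]
gripper_width: 0.0001
grip_force: 9.4
```

Request:
move_arm --deltas '[[[0,0,0,-0.08,0,0,0],[0,0,0,-0.16,0,-0.02,0],[0,0,0,-0.16,0,-0.2,0],[0,0,0,-0.16,0,-0.36,0],[0,0,0,-0.16,0,-0.36,0]]]'

```text
clock: 7.8
tool_pos: [0.5706, 0.1297, 0.3141]
tcp_rot: [2.632, 1.705, 0.019]
wrist_force: [1.5, 0.3, 0.1]
gripper_width: -0.0001
grip_force: 0.0
```

```bash
python3 -c "
from h import *
go(.045,.155,.30,156.0)"
```

```text
share turn [ 0.009  0.002 -1.001] shift [ 0.378 -0.631  0.052] at [0.5706 0.1297 0.3141] F [1.5 0.3 0.1] t 7.8
```

Request:
move_arm --deltas '[[[0,0,-0.09,0.06,-0.11,0,0],[0,0,-0.18,0.13,-0.22,0,0],[0,0,-0.27,0.2,-0.33,0,0],[0,0,-0.36,0.27,-0.44,0,0],[0,0,-0.45,0.34,-0.55,0,0]]]'

```text
clock: 8.3
tool_pos: [0.476, 0.2642, 0.307]
tcp_rot: [-1.875, -2.52, -0.001]
wrist_force: [0.6, -0.2, 0.8]
gripper_width: 0.0001
grip_force: 0.0
```

```bash
python3 -c "
from h import *
go(.045,.155,.30,156.0)"
```

```text
share turn [ 0.    -0.    -0.548] shift [ 0.075 -0.022  0.028] at [0.476  0.2642 0.307 ] F [ 0.6 -0.2  0.8] t 8.3
```

Request:
move_arm --deltas '[[[0,0,-0.09,0.02,0,0,0],[0,0,-0.18,0.04,-0.01,0.01,0],[0,0,-0.27,0.07,-0.02,0.02,0],[0,0,-0.36,0.07,-0.02,0.02,0],[0,0,-0.45,0.07,-0.02,0.02,0]]]'

```text
clock: 8.8
tool_pos: [0.4668, 0.2789, 0.3018]
tcp_rot: [-0.885, -3.014, -0.001]
wrist_force: [0.1, 0.1, 0.4]
gripper_width: 0.0003
grip_force: 0.0
```

Request:
move_arm --deltas '[[[0,0,-0.09,0,0,0,0],[0,0,-0.09,0,0,0,0],[0,0,-0.09,0,0,0,0],[0,0,-0.09,0,0,0,0],[0,0,-0.09,0,0,0,0]]]'

```text
clock: 9.3
tool_pos: [0.4673, 0.2789, 0.3022]
tcp_rot: [-0.682, -3.067, -0.0]
wrist_force: [0.4, -0.0, -0.4]
gripper_width: -0.0002
grip_force: 0.0
```

Run:
```python
from h import *
go(.045,.155,.225,156.0)
im,d,K,p,Rm=cam("wrist"); np.savez("w2.npz",im=im,d=d,K=K,p=p,R=Rm)
cv2.imwrite("pics/w2.png",im[:,:,::-1])
def pj(P): q=Rm.T@(P-p); q=K@q; return (q[:2]/q[2]).round(1)
print("predicted tab corners",pj(F(.056,.117,.064)),pj(F(.034,.117,.064)),"tip",pj(arm.sense()["tool_pos"]-[0,0,.173]))
```

```text
share turn [ 0.    -0.    -0.012] shift [0.01  0.002 0.309] at [0.4673 0.2789 0.3022] F [ 0.4 -0.  -0.4] t 9.3
predicted tab corners [337.7 260.7] [305.6 261.2] tip [319.1 259.4]
```

View pics/w2.png

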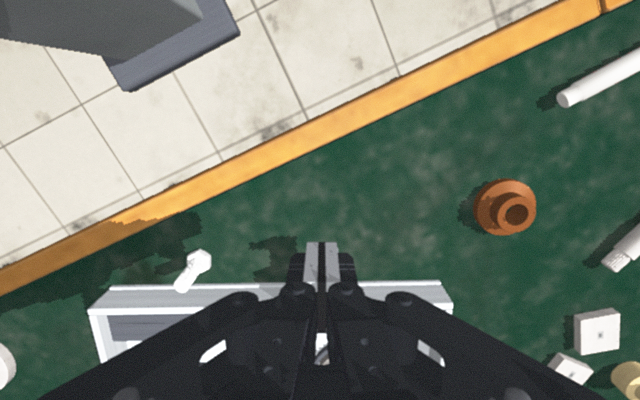

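The tab is hidden behind the fingers, whose tips are at (320,250). The gap lies between the predicted tab corners, columns 306–338, so the tool is centred on the tab and clear of it. I'll descend and push.

Request:
move_arm --deltas '[[[0,0,-0.01,0,0,0.12,0],[0,0,-0.01,0,0,0.24,0],[0,0,-0.01,0,0,0.31,0],[0,0,-0.01,0,0,0.31,0],[0,0,-0.01,0,0,0.31,0]]]'

```text
clock: 9.85
tool_pos: [0.4674, 0.279, 0.2248]
tcp_rot: [-0.657, -3.072, 0.0]
wrist_force: [-0.3, 0.1, 0.2]
gripper_width: -0.0001
grip_force: 0.0
```

Run:
```python
from h import *
go(.045,.105,.223,156.0)
im,d,K,p,Rm=cam("scene"); np.savez("s4.npz",im=im,d=d)
cv2.imwrite("pics/s4.png",cv2.resize(im[170:270,220:360],None,fx=5,fy=5,interpolation=cv2.INTER_CUBIC)[:,:,::-1])
```

```text
share turn [-0.    -0.    -0.001] shift [-0.19   0.002  0.007] at [0.4674 0.279  0.2248] F [-0.3  0.1  0.2] t 9.85
```

View pics/s4.png

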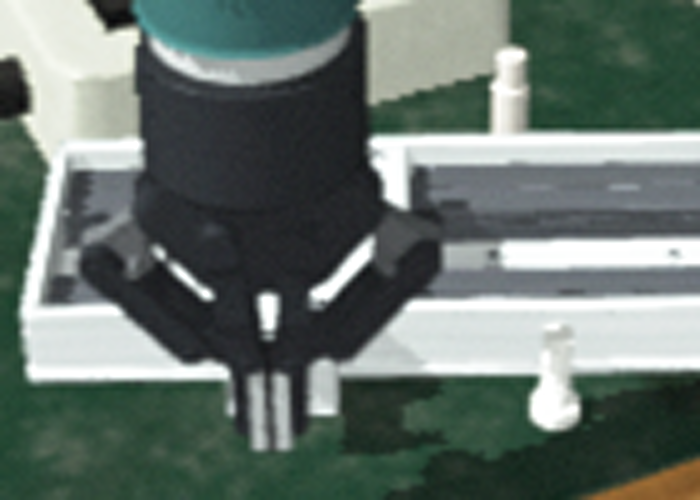

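The fingertips at (270,440) hang in front of the bolt tab. Board and bystanders are unchanged. Now the push.

Request:
move_arm --deltas '[[[0,0,0,-0.025,0,0,0],[0,0,0,-0.05,0,0,0],[0,0,0,-0.075,0,0,0],[0,0,0,-0.09,0,0,0],[0,0,0,-0.1,0,0,0]]]'

```text
clock: 10.4
tool_pos: [0.4906, 0.2686, 0.225]
tcp_rot: [-0.657, -3.072, -0.002]
wrist_force: [-1.4, 1.2, 1.2]
gripper_width: 0.0001
grip_force: 1.0
```

Request:
move_arm --deltas '[[[0,0,0,-0.015,0,0,0],[0,0,0,-0.03,0,0,0],[0,0,0,-0.04,0,0,0],[0,0,0,-0.05,0,0,0],[0,0,0,-0.06,0,0,0]]]'

```text
clock: 10.9
tool_pos: [0.5039, 0.2626, 0.2247]
tcp_rot: [-0.656, -3.072, -0.0]
wrist_force: [-1.5, 2.5, 1.9]
gripper_width: -0.0002
grip_force: 1.1
```

Request:
move_arm --deltas '[[[0,0,0,-0.008,0,0,0],[0,0,0,-0.014,0,0,0],[0,0,0,-0.02,0,0,0],[0,0,0,-0.026,0,0,0],[0,0,0,-0.03,0,0,0]]]'

```text
clock: 11.4
tool_pos: [0.5101, 0.2598, 0.2247]
tcp_rot: [-0.655, -3.07, -0.002]
wrist_force: [-5.1, 4.9, 4.9]
gripper_width: 0.0
grip_force: 3.3
```

Request:
move_arm --deltas '[[[0,0,0,-0.003,0,0,0],[0,0,0,-0.006,0,0,0],[0,0,0,-0.009,0,0,0],[0,0,0,-0.011,0,0,0],[0,0,0,-0.011,0,0,0]]]'

```text
clock: 11.9
tool_pos: [0.5109, 0.2593, 0.2247]
tcp_rot: [-0.652, -3.066, -0.004]
wrist_force: [-8.5, 6.2, 6.1]
gripper_width: 0.0002
grip_force: 5.5
```

Request:
move_arm --deltas '[[[0,0,0,-0.004,0,0,0],[0,0,0,-0.008,0,0,0],[0,0,0,-0.014,0,0,0],[0,0,0,-0.014,0,0,0],[0,0,0,-0.014,0,0,0]]]'

```text
clock: 12.4
tool_pos: [0.512, 0.2586, 0.2246]
tcp_rot: [-0.648, -3.06, -0.007]
wrist_force: [-16.0, 10.1, 11.7]
gripper_width: -0.0
grip_force: 9.3
```

Force climbed to 19 N with hardly any motion, so the bolt is at its hard stop. I'll back off and check.

Request:
move_arm --deltas '[[[0,0,0,0.08,0,0,0],[0,0,0,0.2,0,0,0],[0,0,0,0.3,0,-0.05,0],[0,0,0,0.3,0,-0.2,0],[0,0,0,0.3,0,-0.4,0]]]'

```text
clock: 12.9
tool_pos: [0.4457, 0.2869, 0.3228]
tcp_rot: [-0.654, -3.069, 0.009]
wrist_force: [2.1, 0.3, 0.0]
gripper_width: -0.0
grip_force: 0.0
```

Request:
move_arm --deltas '[[[0,0,0,0.1,-0.2,0,0],[0,0,0,0.1,-0.4,0,0],[0,0,0,0.1,-0.6,0,0],[0,0,0,0.1,-0.8,0,0],[0,0,0,0.1,-0.8,0,0]]]'

```text
clock: 13.4
tool_pos: [0.3403, 0.112, 0.3237]
tcp_rot: [-0.664, -3.07, 0.007]
wrist_force: [-0.0, 1.1, -0.1]
gripper_width: -0.0002
grip_force: 0.0
```

Run:
```python
from h import *
s=arm.sense(); print(s["clock"],s["tool_pos"],s["wrist_force"].round(1))
A=[]
for n,(r,c) in(("scene",(170,220)),("top",(140,225))):
    im,d,K,p,Rm=cam(n); A.append(cv2.resize(im[r:r+105,c:c+140],None,fx=2.8,fy=2.8,interpolation=cv2.INTER_CUBIC) if 0 else cv2.resize(im[r:r+100,c:c+140],(700,300) if 0 else (400,286),interpolation=cv2.INTER_CUBIC))
    def pj(P): q=Rm.T@(P-p); q=K@q; return ((q[:2]/q[2]-[c,r])*400/140).round()
    print(n,"tab outer top home",pj(F(.056,.095,.064)),pj(F(.034,.095,.064)),"out",pj(F(.045,.117,.064)),"board front low/high",pj(F(.1,.054,.036)),pj(F(.1,.054,.042)),"rear",pj(F(-.01,.054,.036)),pj(F(-.01,.054,.042)))
cv2.imwrite("pics/end.png",np.hstack(A)[:,:,::-1])
```

```text
13.4 [0.34028096 0.1120051  0.32368402] [-0.   1.1 -0.1]
scene tab outer top home [141. 178.] [174. 177.] out [157. 199.] board front low/high [ 84. 172.] [ 83. 166.] rear [238. 170.] [238. 163.]
top tab outer top home [120. 229.] [144. 240.] out [121. 259.] board front low/high [ 97. 171.] [ 96. 169.] rear [215. 220.] [214. 219.]
```

View pics/end.png

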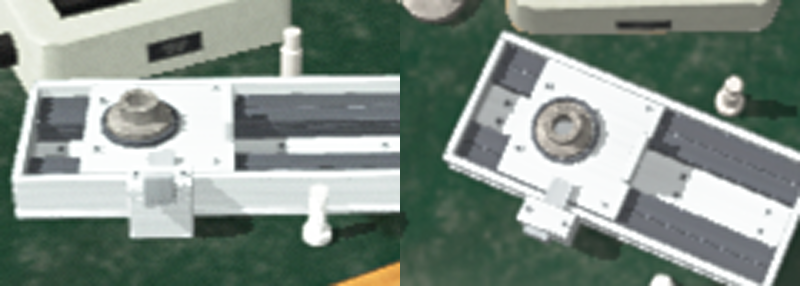

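The final picture shows the bolt tip lying over the board's edge, at scene (165,158) and top (562,190). The tab is up against the keeper at the home position I predicted. The specimen sits in its ring and the hex bolt and pin are still standing.

```bash
python3 -c "
from h import *
print(arm.finish_job())"
```

```text
the job is handed in; nothing more can be done
None
```

The job is handed in at about 13.5 s on the robot's clock: the board dropped into its notches, the bolt was pushed to its hard stop over the board's edge, the specimen stayed in its ring, and the hex bolt and pin still stand where they were.

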